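Snap the spring-loaded paper roll into its holder

ROBOT

A 6-joint arm with a two-finger parallel gripper is mounted at the origin on a cart in front of the work surface, level with it; the furniture and walls round the work are solid. World frame = base frame: x ahead of the robot, y to its left, z up, the work surface at z = 0. Lengths are in m, angles in rad, forces in N, time in s.
With the tool pointing down it reaches from about 0.375 to 0.9 m from the base axis. Payload 3.1 kg.
Tool frame: the origin (TCP) lies at the very end of the fingers, on their centre line; the grasp point (between the pads) lies 19 mm behind it (grip_depth is the distance from the TCP to the grasp point, in m); z points along the fingers, y is the line along which they close (so a half turn about z gives the same grasp; the last joint's range is limited). The gripper opens to 85 mm and grips with 20 to 120 N. Pads are 22 mm wide; open, the fingers measure 114 mm over their backs; the gripper's body (76 mm by 85 mm) begins 54 mm behind the grasp point. The pads swing forward as they close: fully open they stand 13 mm farther back than shut.
Start: joints at [-1.448, 0.527, 1.433, -0, 1.181, -0.178], TCP at [0.185, -0.597, 0.231] pointing down, gripper open.
Joint ranges: [-3.08, 3.08], [-0.75, 2.2], [0.22, 2.44], [-1.43, 4.57], [0, 2.65], [-2.85, 2.85]. Speed limits (rad/s): [2.79, 2.79, 3.14, 3.14, 3.14, 3.14].

INTERFACE

Orientations are given as a unit quaternion [x, y, z, w].
In Python, from station import * gives the robot as it stands.
- The arm moves only by the tool apply_moves, never from a script. Its argument "plan" is a list of rows, each a list of 7 numbers: the shift along the tool's x, y, z in m, then the turn, a rotation vector about the tool's x, y, z in rad, then the gripper command: -1 is fully open, 1 is shut, values between are in proportion. In form: [[dx, dy, dz, wx, wy, wz, jaw], ...]. A call has 1 to 8 rows; each row shifts and turns the commanded pose from where the row before left it, along the tool's axes as they then stand; what a row does not reach is not made up. A row lasts 1/8 s, in which the tool goes at most 62.5 mm and 10.7 degrees, less where a joint would pass 70% of its speed; a pose out of reach is approached as far as the arm can. A call is refused whole if a number of a shift passes 0.0625 or a number of a turn 0.188, either way. A call with a gripper value outside its range is refused whole. The fingers move at their own pace and stop on an object; "force" is the grip in N (left out, the last holds). Time passes only in rows, so rows that do not move let the fingers close. It gives the time, the measured TCP pose, the force, the opening and the grip force at its end, in the units of the state.
- sense(): the state, without advancing time (a new reading comes with each control period).
- snapshot(name): name is "scene" or "top"; returns the picture (420x560x3 uint8, red, green, blue); there is no depth.
- calibration(name): a dict with "camera_matrix" (3x3 intrinsics, pixels), "R" (3x3) and "t" (3): a world point X has camera coordinates R X + t. Camera axes: x right, y down, z forward; pixel columns grow to the right and rows downward; lengths in m; the calibration is good to about 2 mm. A picture is of the moment at which its call begins. calibration takes no time and is no camera call.
- sign_off(): hands the job in; it is judged then, once.
The state is a dict: "t": time; "q": joint angles; "qd": joint speeds; "tau": joint torques, N m; "tcp_pos": TCP position; "tool_rot": TCP orientation; "force": force on the tool from outside, world axes, zero at the start; "ft_torque": the same for the moment, N m; "finger_gap": opening from 0.0 (shut) to 1.0 (fully open); "gripper_force": force on a finger pad.
Only numpy, scipy, OpenCV 4.12 (cv2) and the standard library are available. Lean on these libraries where they do the work, as an engineer would, in place of code of your own. Each camera call takes 0.05 s, during which the arm holds its last target. There are 200 camera calls.

TASK

Lift the roll of masking paper out of its wooden cradle and mount it between the two steel cup plates of the holder: press its sprung pin in against the left (wide) plate, find the cup there by feel, then let the fixed pin spring into the cup of the right (narrow) plate. Go gently: keep the roll square to the plates, never prise it askew or force the holder, and leave the roll hanging freely between both cups.

Things in the scene. Friction and masses are not known exactly. Their poses are not given: they have to be found in the camera images.
- roll: Brown roll of masking paper, rigid, 42 mm thick, 88 mm long, 0.17 kg. Origin: middle of the roll, on its axis, 45 mm above the worktop at the start; y axis: along its spindle (x and z turn about it). At -y a fixed pin, at +y (left) a wooden hub, 18 mm thick, ending 56 mm from the origin, with a sprung pin
- fixed_tip (a point): End of the steel pin that cannot move, 70 mm from the roll's origin in its -y direction. The pin is 9 mm thick, its last 4 mm tapered at 45 degrees to a blunt point; a collar 13 mm thick covers its first 4 mm beside the roll.
- sprung_tip (a point): End of the spring-loaded steel pin, 84 mm from the roll's origin in its +y direction when fully out; moves with the pin. The pin is 9 mm thick, its last 4 mm tapered at 45 degrees to a blunt point.
- plunger (a joint): How far the sprung pin is pushed into the hub: 0 is fully out, 0.022 m is the hard stop. The spring takes 2.4 N to start and 0.2 N more per mm (6.8 N at the stop); it is greased, adding 4 N at 0.1 m/s. 0.001 to 0.005 when the roll is properly mounted.
- holder: Fixed roll holder: wooden board, x -96 to +68 mm, 200 mm in y, 12 mm thick, origin on the worktop. A carriage on it bears two facing steel plates, 96 mm high, 137 mm apart, with a blind cup in each inner face, one axis along y, 80 mm up. The carriage is clamped on cross rails: both cups lie together at one x between -20 and +20 mm, which is not reported and must be seen or felt.
- left_face (a point): On the wide left plate's inner face (holder y = +68.5 mm), 80 mm up, at holder x = 0: the middle of where its cup may lie. Cup: round hole 13 mm wide, 7 mm deep. The plate is smooth, 12 mm thick, and reaches from 70 mm on the robot's side (-x) of the cup to 22 mm behind it.
- right_face (a point): On the narrow right plate's inner face (holder y = -68.5 mm), 80 mm up, at holder x = 0: the middle of where its cup may lie. Same cup. The plate is 12 mm thick and reaches 12 mm to either side of its cup, so the roll's fixed pin can stand beside it on the robot's side.
- cradle: Light wooden cradle fixed to the worktop, 80 x 90 x 10 mm base, origin on the worktop. Two V supports at y = +32 and -32 mm, 10 mm thick, about 41 mm high, carry the roll along the cradle's y axis; between them 54 mm of free room for fingers.

How it is judged:
On the way, in this order (a step that is already met when the one before it is completed fails the run):
1. the roll is lifted out of the cradle (height (world z) of roll above 0.065 m and contact force between roll and cradle below 0.05 N), for 0.1 s.
2. the sprung pin is pressed in by more than 9 mm against the holder (value of joint plunger above 0.009 m and contact force between roll and holder above 1 N), for 0.1 s.
At the end, for the whole second after the job is handed in: The roll hangs at rest with a pin in each cup: origin 75 to 84 mm above the worktop, in the holder frame at y -9 to -2 mm and x within 25 mm of 0, axis within 0.05 rad of the holder's y axis, sprung pin less than 6.5 mm in (z of roll in the frame of holder between 0.075 and 0.084 m and y of roll in the frame of holder between -0.009 and -0.002 m and x of roll in the frame of holder between -0.025 and 0.025 m and angle between the y axis of roll and the y axis of holder, either way round below 0.05 rad and value of joint plunger below 0.0065 m and linear speed of roll below 0.02 m/s); the robot touches nothing.
It fails at once if the holder is pushed with more than 20 N by the roll or the robot (contact force between holder and anything else above 20 N).
It fails at once if the roll is prised askew: its axis over 0.06 rad out of the holder's y axis while it presses on the holder with its sprung pin pushed in (angle between the y axis of roll and the y axis of holder, either way round above 0.06 rad and contact force between roll and holder above 2 N and value of joint plunger above 0.004 m).
It also fails if it takes over 70 s, if anything falls off the work surface, if the arm or the gripper's body presses on something with over 40 N, if the wrist force passes 120 N, or if a joint passes its speed limit or range.

## Working session

There is one attempt and no reset: what is moved stays moved. The work goes in short steps, Python scripts to look and compute and a tool call to move; the robot and the scene stay as the last step left them, time stands still between calls to the robot, and variables do not carry over. Pictures are saved under pics/ and viewed, at most 10 in all, crops included, and the job is handed in when it is done.

Besides the shell and the picture viewer there is one more tool, called after "Request:" as name([rows], argument=value, ...), one row to a line, values as JSON. apply_moves: Moves the arm, as the interface text tells. Its arguments: {"type":"object","properties":{"plan":{"type":"array"},"force":{"type":"number"}},"required":["plan"]}

```bash
mkdir -p pics; ls
python3 - <<'E'
from station import *
import cv2
for n in("scene","top"):
    cv2.imwrite(f"pics/{n}0.png",cv2.cvtColor(snapshot(n),cv2.COLOR_RGB2BGR)); c=calibration(n); print(n,c)
s=sense(); print({k:s[k] for k in("t","tcp_pos","tool_rot","force","finger_gap")})
E
```

```text
pics
scene {'camera_matrix': array([[466.96377234,   0.        , 284.69022249],
       [  0.        , 466.96377234, 215.2671201 ],
       [  0.        ,   0.        ,   1.        ]]), 'R': array([[ 0.94764966,  0.31924499, -0.00653876],
       [ 0.13574221, -0.42130462, -0.89670311],
       [-0.28902278,  0.84887282, -0.4425842 ]]), 't': array([-0.49014402,  0.05437307,  1.03583256])}
top {'camera_matrix': array([[433.5311097 ,   0.        , 279.72634363],
       [  0.        , 433.5311097 , 209.72725196],
       [  0.        ,   0.        ,   1.        ]]), 'R': array([[-0.02981757, -0.99952981, -0.00714604],
       [-0.99317774,  0.03043288, -0.11256917],
       [ 0.11273372,  0.00374074, -0.99361819]]), 't': array([0.12453948, 0.48789345, 0.89274618])}
{'t': 0.1, 'tcp_pos': array([ 0.18512946, -0.59627067,  0.23042819]), 'tool_rot': array([ 9.88708748e-01,  1.49846699e-01,  2.57521126e-05, -9.88473485e-04]), 'force': array([0.37434696, 0.56499224, 0.7571107 ]), 'finger_gap': 0.999085510344017}
```

View pics/scene0.png

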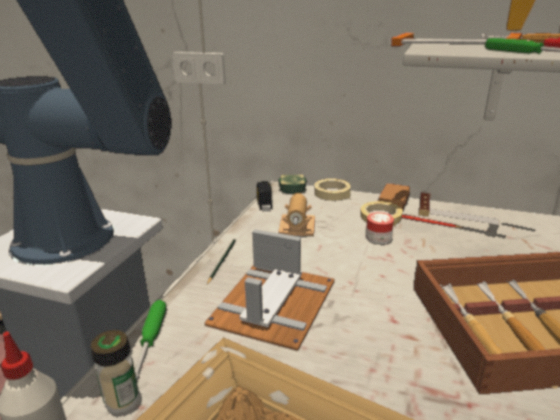

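View pics/top0.png

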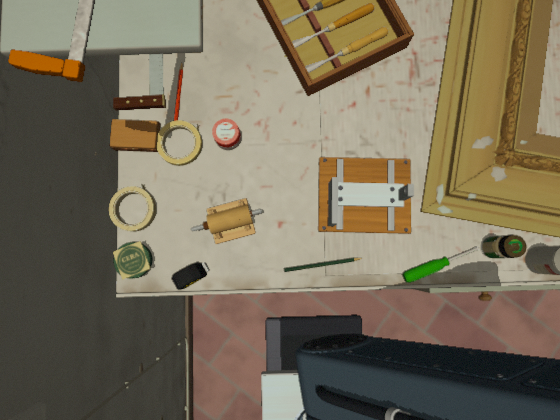

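The scene picture shows the holder at about (272,300), with the cradle and roll behind it at (297,215). The top picture shows the roll at (231,219), with its hub to the left, and the holder board at (365,195), with the carriage across it at row 193. I'll enlarge both.

Run:
```python
import cv2,numpy as np
a=cv2.imread("pics/top0.png")
r=cv2.resize(a[185:255,180:280],None,fx=7,fy=7,interpolation=cv2.INTER_CUBIC)
h=cv2.resize(a[145:245,305:425],None,fx=6,fy=6,interpolation=cv2.INTER_CUBIC)
cv2.imwrite("pics/c1.png",r);cv2.imwrite("pics/c2.png",h)
```

```text
(no output)
```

View pics/c1.png

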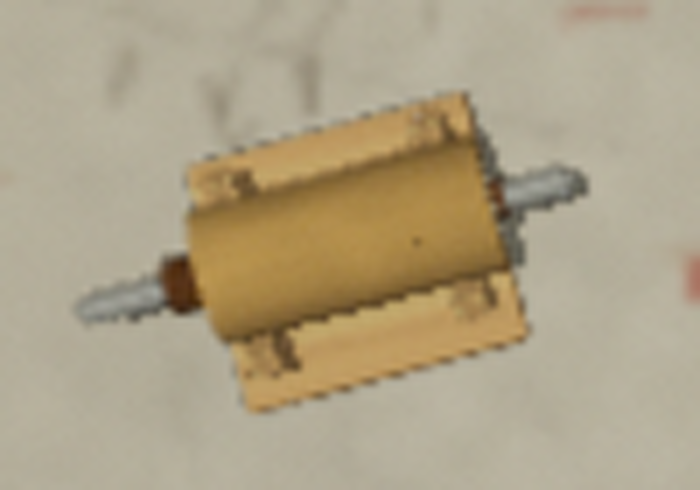

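View pics/c2.png

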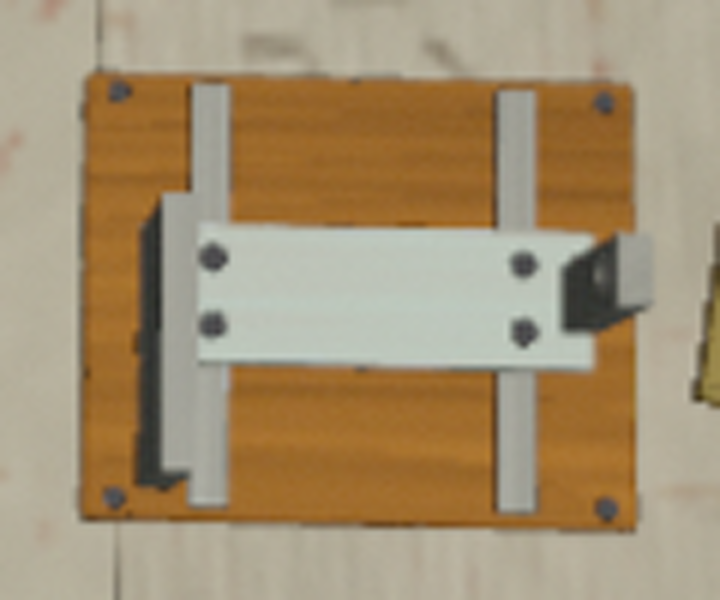

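The roll crop gives the sprung tip at (191.1,229.0) and the fixed tip at (263.7,211.1). In the holder crop I read the board corners and the plates' top edges, and the right cup shows as a dark spot at crop pixel (600,275).

```bash
cat > h.py <<'E'
from station import *
import numpy as np
from scipy.spatial.transform import Rotation as Ro
def ray(n,uv,z):
    c=calibration(n);d=c["R"].T@np.linalg.solve(c["camera_matrix"],[*uv,1]);o=-c["R"].T@c["t"]
    return o+d*(z-o[2])/d[2]
def st():
    s=sense();R=Ro.from_quat(s["tool_rot"]);M=R.as_matrix()
    print("t%.2f"%s["t"],"tcp",s["tcp_pos"].round(4),"yawx",np.degrees(np.arctan2(M[1,0],M[0,0])).round(2),"z",M[:,2].round(3),"F",s["force"].round(2),"T",s["ft_torque"].round(2),"gap",round(float(s["finger_gap"]),3))
    return s,M
E
python3 - <<'E'
from h import *
A=ray("top",(191.1,229.0),.045);B=ray("top",(263.7,211.1),.045)
d=A-B;print("tips",A,B,"len",np.linalg.norm(d),"yaw y-axis",np.degrees(np.arctan2(d[1],d[0]))-90,"origin",B+d*70/154)
q=lambda u,v:(305+u/6,145+v/6)
C=[ray("top",q(*p),.012) for p in[(90,73),(634,85),(636,530),(80,520)]]
for p in C:print("c",p)
for a,b in((0,1),(1,2),(2,3),(3,0)):print(np.linalg.norm(C[a]-C[b]))
y=(C[0]+C[3]-C[1]-C[2])/2;yaw=np.arctan2(y[1],y[0])-np.pi/2
x=(C[0]+C[1]-C[2]-C[3])/2;yaw2=np.arctan2(x[1],x[0])
print("yaws",np.degrees([yaw,yaw2]))
yw=np.mean([yaw,yaw2]);R=np.array([[np.cos(yw),-np.sin(yw)],[np.sin(yw),np.cos(yw)]])
o=np.mean(C,0)[:2]-R@[-.014,0];print("holder origin",o)
for z in(.096,.108):
  for n,p in dict(Lfar=(162,192),Lfar2=(190,192),Lnear=(162,473),Rfar=(617,235),Rfar2=(655,235),Rnear=(617,308),Rnear2=(652,300)).items():print(z,n,R.T@(ray("top",q(*p),z)[:2]-o))
print("cup by spot",R.T@(ray("top",q(600,275),.08)[:2]-o))
for p in[(198,225),(595,235),(593,370),(198,362)]:print("car",R.T@(ray("top",q(*p),.016)[:2]-o))
E
```

```text
tips [0.45487644 0.29486446 0.045     ] [0.48765005 0.14314596 0.045     ] len 0.15521795510368383 yaw y-axis 12.189503172443082 origin [0.47275295 0.21210891 0.045     ]
c [0.60631767 0.01820169 0.012     ]
c [ 0.59562192 -0.17950509  0.012     ]
c [ 0.43374224 -0.16988706  0.012     ]
c [0.44332008 0.02834891 0.012     ]
0.1979958836245005
0.16216514933175527
0.19846720935485634
0.16331313957771088
yaws [-2.93117576 -3.48153481]
holder origin [ 0.53372856 -0.07649344]
0.096 Lfar [0.00752025 0.08105952]
0.096 Lfar2 [0.0077491  0.07182543]
0.096 Lnear [-0.08551581  0.07988932]
0.096 Rfar [-0.00313945 -0.06871485]
0.096 Rfar2 [-0.00282873 -0.08119126]
0.096 Rnear [-0.0274185 -0.0685438]
0.096 Rnear2 [-0.02447785 -0.08002145]
0.108 Lfar [0.00520193 0.08238115]
0.108 Lfar2 [0.00542754 0.07327791]
0.108 Lnear [-0.08651581  0.08122754]
0.108 Rfar [-0.00530672 -0.06527092]
0.108 Rfar2 [-0.00500041 -0.07757054]
0.108 Rnear [-0.02924175 -0.06510229]
0.108 Rnear2 [-0.02634276 -0.0764173 ]
cup by spot [-0.01396627 -0.06753318]
car [0.01121045 0.05912175]
car [ 0.01111213 -0.08376755]
car [-0.03791637 -0.08275405]
car [-0.03859859  0.05857271]
```

Request:
apply_moves([
  [0, 0, 0, 0, 0, -0.185, -1],
  [0, 0, 0, 0, 0, -0.185, -1],
  [0, 0, 0, 0, 0, -0.185, -1],
  [0, 0, 0, 0, 0, -0.185, -1],
  [0, 0, 0, 0, 0, -0.185, -1],
  [0, 0, 0, 0, 0, -0.185, -1],
  [0, 0, 0, 0, 0, -0.185, -1],
  [0, 0, 0, 0, 0, -0.185, -1],
], force=60)

```text
t: 1.1
tcp_pos: [0.1851, -0.5965, 0.2307]
tool_rot: [0.627, 0.779, 0.0, -0.0]
force: [0.7, -0.1, -0.1]
finger_gap: 1.003
gripper_force: 0.0
```

```bash
cat >> h.py <<'E'
def to(p,M,frm,n=1): print("to",p,"total",(M.T@(np.array(p)-frm)).round(4),"per row",(M.T@(np.array(p)-frm)/n).round(4))
E
python3 - <<'E'
from h import *
s,M=st();p=s["tcp_pos"]
a=[.48,-.25,.23];b=[.473,.212,.15]
to(a,M,p,8);to(b,M,np.array(a),8)
E
```

```text
t1.10 tcp [ 0.1851 -0.5965  0.2307] yawx 102.38 z [-0.     0.001 -1.   ] F [ 0.71 -0.06 -0.06] T [-0.01  0.02 -0.  ] gap 1.003
to [0.48, -0.25, 0.23] total [0.2752 0.3623 0.0011] per row [0.0344 0.0453 0.0001]
to [0.473, 0.212, 0.15] total [0.4526 0.0922 0.0806] per row [0.0566 0.0115 0.0101]
```

Request:
apply_moves([
  [0.0344, 0.0453, 0, 0, 0, 0, -1],
  [0.0344, 0.0453, 0, 0, 0, 0, -1],
  [0.0344, 0.0453, 0, 0, 0, 0, -1],
  [0.0344, 0.0453, 0, 0, 0, 0, -1],
  [0.0344, 0.0453, 0, 0, 0, 0, -1],
  [0.0344, 0.0453, 0, 0, 0, 0, -1],
  [0.0344, 0.0453, 0, 0, 0, 0, -1],
  [0.0344, 0.0453, 0, 0, 0, 0, -1],
])

```text
t: 2.1
tcp_pos: [0.4831, -0.2506, 0.2311]
tool_rot: [0.629, 0.777, -0.0, -0.0]
force: [0.4, -1.2, 0.3]
finger_gap: 1.001
gripper_force: 0.0
```

Request:
apply_moves([
  [0.0566, 0.0115, 0.01, 0, 0, 0, -1],
  [0.0566, 0.0115, 0.01, 0, 0, 0, -1],
  [0.0566, 0.0115, 0.01, 0, 0, 0, -1],
  [0.0566, 0.0115, 0.01, 0, 0, 0, -1],
  [0.0566, 0.0115, 0.01, 0, 0, 0, -1],
  [0.0566, 0.0115, 0.01, 0, 0, 0, -1],
  [0.0566, 0.0115, 0.01, 0, 0, 0, -1],
  [0.0566, 0.0115, 0.01, 0, 0, 0, -1],
])

```text
t: 3.1
tcp_pos: [0.4776, 0.2117, 0.1508]
tool_rot: [0.629, 0.777, -0.0, -0.0]
force: [1.2, -0.3, -0.3]
finger_gap: 1.0
gripper_force: 0.0
```

Request:
apply_moves([
  [0, 0, 0, 0, 0, 0, -1],
  [0, 0, 0, 0, 0, 0, -1],
])

```text
t: 3.35
tcp_pos: [0.4774, 0.2097, 0.151]
tool_rot: [0.629, 0.778, -0.001, -0.0]
force: [-0.9, -1.4, -0.7]
finger_gap: 1.005
gripper_force: 0.0
```

Run:
```python
from h import *
import cv2
s,M=st();p=s["tcp_pos"]
to([.473,.212,.022],M,p,1)
a=cv2.cvtColor(snapshot("scene"),cv2.COLOR_RGB2BGR)[130:250,220:380]
cv2.imwrite("pics/s1.png",cv2.resize(a,None,fx=5,fy=5,interpolation=cv2.INTER_CUBIC))
```

```text
t3.35 tcp [0.4774 0.2097 0.151 ] yawx 102.1 z [-0.001 -0.001 -1.   ] F [-0.93 -1.45 -0.7 ] T [ 0.03 -0.    0.05] gap 1.005
to [0.473, 0.212, 0.022] total [ 0.0032 -0.0037  0.129 ] per row [ 0.0032 -0.0037  0.129 ]
```

View pics/s1.png

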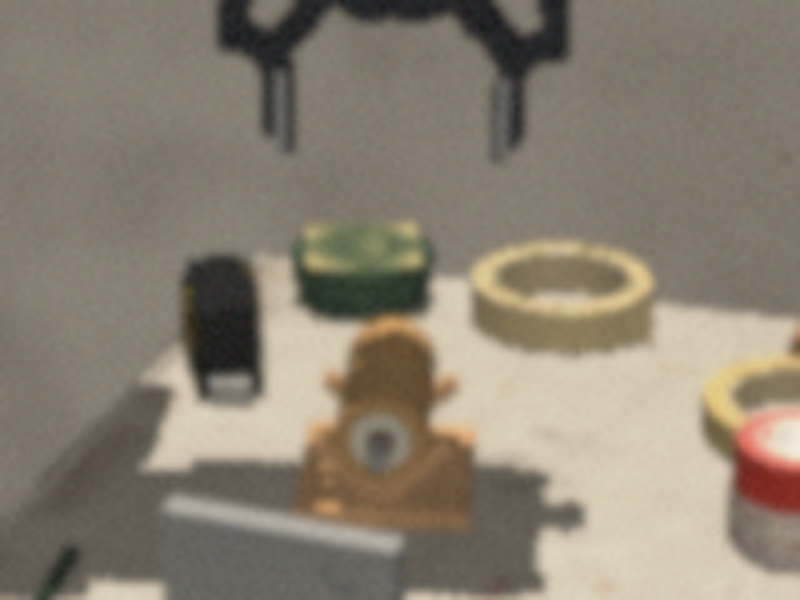

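The fingers at columns 280 and 505 straddle the roll at column 390, so I go down.

Request:
apply_moves([
  [0.003, -0.004, 0.03, 0, 0, 0, -1],
  [0, 0, 0.03, 0, 0, 0, -1],
  [0, 0, 0.03, 0, 0, 0, -1],
  [0, 0, 0.02, 0, 0, 0, -1],
  [0, 0, 0.018, 0, 0, 0, -1],
  [0, 0, 0, 0, 0, 0, -1],
  [0, 0, 0, 0, 0, 0, -0.4],
])

```text
t: 4.28
tcp_pos: [0.474, 0.211, 0.024]
tool_rot: [0.63, 0.777, 0.0, 0.0]
force: [0.1, -0.3, 0.4]
finger_gap: 0.819
gripper_force: 0.0
```

```bash
python3 -c "
from h import *
st()"
```

```text
t4.28 tcp [0.474 0.211 0.024] yawx 101.93 z [ 0.001  0.    -1.   ] F [ 0.1  -0.25  0.35] T [-0.03 -0.01 -0.04] gap 0.819
```

Request:
apply_moves([
  [0, 0, 0, 0, 0, 0, -0.2],
  [0, 0, 0, 0, 0, 0, -0.1],
  [0, 0, 0, 0, 0, 0, 0.2],
  [0, 0, 0, 0, 0, 0, 1],
  [0, 0, 0, 0, 0, 0, 1],
  [0, 0, 0, 0, 0, 0, 1],
], force=60)

```text
t: 5.03
tcp_pos: [0.4746, 0.2121, 0.0244]
tool_rot: [0.629, 0.778, 0.001, 0.001]
force: [0.6, 0.2, 6.4]
finger_gap: 0.473
gripper_force: 59.6
```

```bash
python3 -c "
from h import *
st()"
```

```text
t5.03 tcp [0.4746 0.2121 0.0244] yawx 102.11 z [ 0.003  0.    -1.   ] F [0.6  0.21 6.39] T [-0.05 -0.1   0.18] gap 0.473
```

Request:
apply_moves([
  [0, 0, -0.005, 0, 0, 0, 1],
  [0, 0, -0.015, 0, 0, 0, 1],
  [0, 0, -0.03, 0, 0, 0, 1],
  [0, 0, -0.03, 0, 0, 0, 1],
  [0, 0, -0.03, 0, 0, 0, 1],
  [0, 0, -0.02, 0, 0, 0.133, 1],
  [0, 0, 0, 0, 0, 0.133, 1],
  [0, 0, 0, 0, 0, 0, 1],
])

```text
t: 6.02
tcp_pos: [0.4729, 0.2119, 0.1541]
tool_rot: [0.726, 0.688, 0.0, 0.0]
force: [-0.6, 0.7, -2.0]
finger_gap: 0.471
gripper_force: 60.7
```

```bash
python3 -c "
from h import *
s,M=st()
to([.4938,-.0934,.15],M,s['tcp_pos'],8)"
```

```text
t6.03 tcp [0.4729 0.2119 0.1541] yawx 86.88 z [ 0.  0. -1.] F [-0.57  0.71 -2.02] T [-0.01 -0.02 -0.01] gap 0.471
to [0.4938, -0.0934, 0.15] total [-0.3037  0.0375  0.0041] per row [-0.038   0.0047  0.0005]
```

Request:
apply_moves([
  [-0.038, 0.0047, 0, 0, 0, 0, 1],
  [-0.038, 0.0047, 0, 0, 0, 0, 1],
  [-0.038, 0.0047, 0, 0, 0, 0, 1],
  [-0.038, 0.0047, 0, 0, 0, 0, 1],
  [-0.038, 0.0047, 0, 0, 0, 0, 1],
  [-0.038, 0.0047, 0, 0, 0, 0, 1],
  [-0.038, 0.0047, 0, 0, 0, 0, 1],
  [-0.038, 0.0047, 0, 0, 0, 0, 1],
])

```text
t: 7.02
tcp_pos: [0.4933, -0.0947, 0.1532]
tool_rot: [0.726, 0.688, -0.0, -0.001]
force: [-0.7, -0.2, -2.5]
finger_gap: 0.471
gripper_force: 60.7
```

Request:
apply_moves([
  [0, 0, 0, 0, 0, 0, 1],
  [0, 0, 0, 0, 0, 0, 1],
])

```text
t: 7.28
tcp_pos: [0.493, -0.0932, 0.153]
tool_rot: [0.726, 0.687, -0.0, -0.001]
force: [-0.1, 0.0, -2.5]
finger_gap: 0.474
gripper_force: 60.6
```

Run:
```python
from h import *
import cv2
s,M=st();p=s["tcp_pos"]
t=cv2.cvtColor(snapshot("top"),cv2.COLOR_RGB2BGR)[140:240,300:430]
a=cv2.cvtColor(snapshot("scene"),cv2.COLOR_RGB2BGR)[180:350,190:350]
t=cv2.resize(t,None,fx=3,fy=3,interpolation=cv2.INTER_CUBIC);a=cv2.resize(a,(400,425),interpolation=cv2.INTER_CUBIC)
o=np.zeros((425,790,3),np.uint8);o[:300,:390]=t;o[:,390:]=a
cv2.imwrite("pics/b1.png",o)
```

```text
t7.28 tcp [ 0.493  -0.0932  0.153 ] yawx 86.83 z [-0.002  0.001 -1.   ] F [-0.07  0.04 -2.46] T [-0.03  0.02 -0.04] gap 0.474
```

View pics/b1.png

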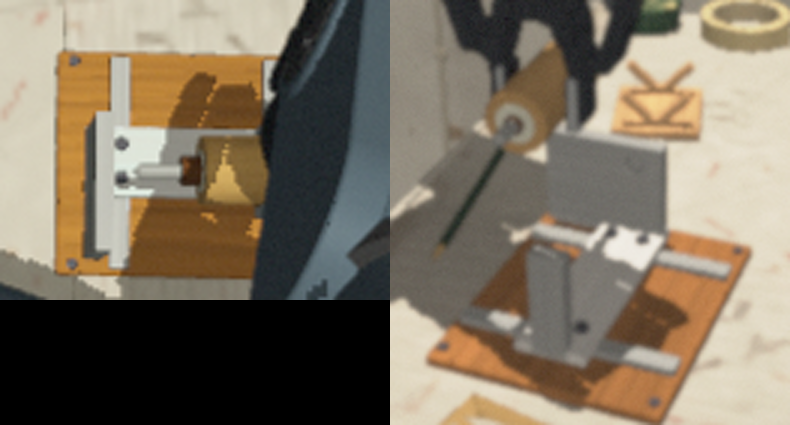

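The top crop shows the sprung pin ending at about (135,172), short of the left plate. The scene crop shows the fixed pin end at about (508,128) on the robot's side of the narrow plate. I compare both with the predicted projections.

Run:
```python
from h import *
s,M=st();p=s["tcp_pos"];o=p+[0,0,.0206]
def pr(n,X):
    c=calibration(n);v=c["camera_matrix"]@(c["R"]@X+c["t"]);return v[:2]/v[2]
def crop(n,uv): return (uv-[300,140])*3 if n=="top" else (uv-[190,180])*2.5+[390,0]
for n in("top","scene"):
  for k,d in dict(spr=.084,hubend=.056,rollL=.044,rollR=-.044,fix=-.070).items(): print(n,k,crop(n,pr(n,o+d*M[:,0])).round(1))
yw=np.radians(-3.2);R=np.array([[np.cos(yw),-np.sin(yw)],[np.sin(yw),np.cos(yw)]])
print("holder frame",R.T@(p[:2]-[.5337,-.0765]))
```

```text
t7.38 tcp [ 0.4931 -0.0925  0.1531] yawx 86.89 z [-0.001  0.001 -1.   ] F [-0.27 -0.31 -1.97] T [-0.02 -0.01  0.  ] gap 0.474
top spr [135.4 165.2]
top hubend [182.4 166.3]
top rollL [202.5 166.8]
top rollR [350.4 170.2]
top fix [394.2 171.3]
scene spr [594.3  44.4]
scene hubend [578.   60.4]
scene rollL [570.6  67.5]
scene rollR [510.6 126. ]
scene fix [490.3 145.7]
holder frame [-0.03961697 -0.01825179]
```

The match is within 3 mm, so I lower the roll to cup height.

Request:
apply_moves([
  [-0.002, 0, 0.02, 0, 0, 0, 1],
  [0, 0, 0.025, 0, 0, 0, 1],
  [0, 0, 0.02, 0, 0, 0, 1],
  [0, 0, 0.015, 0, 0, 0, 1],
  [0, 0, 0.01, 0, 0, 0, 1],
  [0, 0, 0.004, 0, 0, 0, 1],
  [0, 0, 0, 0, 0, 0, 1],
])

```text
t: 8.25
tcp_pos: [0.4939, -0.0957, 0.0594]
tool_rot: [0.727, 0.687, 0.0, 0.0]
force: [-0.6, 0.1, -2.7]
finger_gap: 0.472
gripper_force: 60.6
```

```bash
cat >> h.py <<'E'
def hs():
    s,M=st();yw=np.radians(-3.2);R=np.array([[np.cos(yw),-np.sin(yw)],[np.sin(yw),np.cos(yw)]])
    print("holder",(R.T@(s["tcp_pos"][:2]-[.5337,-.0765])).round(4),"Fh",(R.T@s["force"][:2]).round(2))
E
python3 -c "
from h import *
hs()"
```

```text
t8.25 tcp [ 0.4939 -0.0957  0.0594] yawx 86.8 z [ 0. -0. -1.] F [-0.56  0.12 -2.7 ] T [ 0.01  0.   -0.04] gap 0.472
holder [-0.0387 -0.0214] Fh [-0.57  0.09]
```

Request:
apply_moves([
  [0.002, 0, 0, 0, 0, 0, 1],
  [0.002, 0, 0, 0, 0, 0, 1],
  [0.002, 0, 0, 0, 0, 0, 1],
  [0.002, 0, 0, 0, 0, 0, 1],
  [0.002, 0, 0, 0, 0, 0, 1],
  [0.002, 0, 0, 0, 0, 0, 1],
  [0, 0, 0, 0, 0, 0, 1],
  [0, 0, 0, 0, 0, 0, 1],
])

```text
t: 9.25
tcp_pos: [0.4945, -0.0838, 0.0593]
tool_rot: [0.727, 0.687, 0.0, 0.0]
force: [0.4, -3.9, -1.3]
finger_gap: 0.477
gripper_force: 60.7
```

```bash
python3 -c "
from h import *
hs()"
```

```text
t9.25 tcp [ 0.4945 -0.0838  0.0593] yawx 86.78 z [ 0. -0. -1.] F [ 0.38 -3.91 -1.27] T [-0.56  0.03 -0.02] gap 0.477
holder [-0.0387 -0.0095] Fh [ 0.6  -3.88]
```

Request:
apply_moves([
  [0.002, 0, 0, 0, 0, 0, 1],
  [0.002, 0, 0, 0, 0, 0, 1],
  [0.002, 0, 0, 0, 0, 0, 1],
  [0.002, 0, 0, 0, 0, 0, 1],
  [0.002, 0, 0, 0, 0, 0, 1],
  [0.002, 0, 0, 0, 0, 0, 1],
  [0, 0, 0, 0, 0, 0, 1],
])

```text
t: 10.12
tcp_pos: [0.495, -0.072, 0.0594]
tool_rot: [0.726, 0.687, -0.0, 0.0]
force: [-2.3, -5.1, 0.1]
finger_gap: 0.474
gripper_force: 60.7
```

```bash
python3 -c "
from h import *
hs();snapshot('top');st();snapshot('top');st()"
```

```text
t10.12 tcp [ 0.495  -0.072   0.0594] yawx 86.84 z [-0.    -0.001 -1.   ] F [-2.35 -5.11  0.12] T [-0.88  0.2   0.03] gap 0.474
holder [-0.0389  0.0024] Fh [-2.06 -5.23]
t10.18 tcp [ 0.4951 -0.072   0.0594] yawx 86.84 z [-0.    -0.001 -1.   ] F [-0.18 -6.04 -1.02] T [-0.85  0.18  0.06] gap 0.472
t10.22 tcp [ 0.4951 -0.072   0.0594] yawx 86.83 z [-0.    -0.001 -1.   ] F [-2.36 -5.63 -1.34] T [-0.92  0.16  0.09] gap 0.476
```

Request:
apply_moves([
  [0.002, 0, 0, 0, 0, 0, 1],
  [0, 0, 0, 0, 0, 0, 1],
  [0, 0.002, 0, 0, 0, 0, 1],
  [0, 0.002, 0, 0, 0, 0, 1],
  [0, 0.002, 0, 0, 0, 0, 1],
  [0, 0.002, 0, 0, 0, 0, 1],
])

```text
t: 10.98
tcp_pos: [0.5003, -0.0698, 0.0587]
tool_rot: [0.726, 0.688, -0.002, -0.002]
force: [-5.0, -6.8, -2.3]
finger_gap: 0.478
gripper_force: 61.1
```

```bash
python3 -c "
from h import *
hs();snapshot('top');st()"
```

```text
t10.97 tcp [ 0.5003 -0.0698  0.0587] yawx 86.94 z [-0.006  0.001 -1.   ] F [-5.   -6.78 -2.3 ] T [-0.99  0.72  0.26] gap 0.478
holder [-0.0337  0.0048] Fh [-4.62 -7.05]
t11.03 tcp [ 0.5007 -0.0699  0.0588] yawx 86.93 z [-0.006  0.    -1.   ] F [-4.24 -6.83 -2.41] T [-0.99  0.59  0.27] gap 0.473
```

Request:
apply_moves([
  [-0.001, 0.0015, 0, 0, 0, 0, 1],
  [0, 0.0015, 0, 0, 0, 0, 1],
  [0, 0.0015, 0, 0, 0, 0, 1],
  [0, 0.0015, 0, 0, 0, 0, 1],
  [0, 0, 0, 0, 0, 0, 1],
])

```text
t: 11.65
tcp_pos: [0.5072, -0.0714, 0.0588]
tool_rot: [0.726, 0.688, -0.001, -0.002]
force: [-2.8, -6.3, -1.8]
finger_gap: 0.477
gripper_force: 61.0
```

```bash
python3 -c "
from h import *
hs();snapshot('top');st()"
```

```text
t11.65 tcp [ 0.5072 -0.0714  0.0588] yawx 86.9 z [-0.004  0.    -1.   ] F [-2.81 -6.31 -1.79] T [-0.97  0.46  0.2 ] gap 0.477
holder [-0.0267  0.0036] Fh [-2.45 -6.46]
t11.70 tcp [ 0.5073 -0.0715  0.0588] yawx 86.89 z [-0.004  0.    -1.   ] F [-3.1  -6.82 -3.07] T [-1.05  0.45  0.21] gap 0.476
```

Request:
apply_moves([
  [0, 0.0015, 0, 0, 0, 0, 1],
  [0, 0.0015, 0, 0, 0, 0, 1],
  [0, 0.0015, 0, 0, 0, 0, 1],
  [0, 0.001, 0, 0, 0, 0, 1],
])

```text
t: 12.2
tcp_pos: [0.5119, -0.0715, 0.0587]
tool_rot: [0.726, 0.688, -0.002, -0.002]
force: [-4.3, -6.9, -2.4]
finger_gap: 0.471
gripper_force: 61.1
```

```bash
python3 -c "
from h import *
hs()"
```

```text
t12.20 tcp [ 0.5119 -0.0715  0.0587] yawx 86.93 z [-0.006  0.001 -1.   ] F [-4.27 -6.95 -2.35] T [-0.98  0.68  0.28] gap 0.471
holder [-0.0221  0.0037] Fh [-3.88 -7.17]
```

Request:
apply_moves([
  [0, 0.0015, 0, 0, 0, 0, 1],
  [0, 0.0015, 0, 0, 0, 0, 1],
  [0, 0, 0, 0, 0, 0, 1],
])

```text
t: 12.58
tcp_pos: [0.5181, -0.0722, 0.0592]
tool_rot: [0.727, 0.687, 0.0, 0.001]
force: [3.1, -4.5, -1.4]
finger_gap: 0.476
gripper_force: 60.5
```

```bash
python3 -c "
from h import *
hs()"
```

```text
t12.57 tcp [ 0.5181 -0.0722  0.0592] yawx 86.74 z [ 0.001 -0.    -1.   ] F [ 3.12 -4.53 -1.42] T [-0.69 -0.45 -0.22] gap 0.476
holder [-0.0158  0.0034] Fh [ 3.37 -4.35]
```

Request:
apply_moves([
  [0, 0.001, 0, 0, 0, 0, 1],
  [0, 0.001, 0, 0, 0, 0, 1],
  [0, 0, 0, 0, 0, 0, 1],
  [0, 0, 0, 0, 0, 0, 1],
])

```text
t: 13.08
tcp_pos: [0.5197, -0.0722, 0.0594]
tool_rot: [0.727, 0.687, 0.0, 0.0]
force: [-0.2, -4.5, -3.1]
finger_gap: 0.473
gripper_force: 60.7
```

```bash
python3 -c "
from h import *
hs();snapshot('top');hs()"
```

```text
t13.07 tcp [ 0.5197 -0.0722  0.0594] yawx 86.79 z [ 0. -0. -1.] F [-0.19 -4.49 -3.12] T [-0.85 -0.09 -0.05] gap 0.473
holder [-0.0142  0.0035] Fh [ 0.06 -4.49]
t13.12 tcp [ 0.5197 -0.0722  0.0593] yawx 86.79 z [ 0. -0. -1.] F [ 0.9  -5.73 -2.93] T [-0.71 -0.   -0.03] gap 0.477
holder [-0.0142  0.0035] Fh [ 1.22 -5.67]
```

The pin has dropped into the left cup: the force fell and the side load vanished. I centre it and then ease right.

Request:
apply_moves([
  [0, 0.0012, 0, 0, 0, 0, 1],
  [0, 0, 0, 0, 0, 0, 1],
  [-0.0015, 0, 0, 0, 0, 0, 1],
  [-0.0015, 0, 0, 0, 0, 0, 1],
  [-0.0015, 0, 0, 0, 0, 0, 1],
  [0, 0, 0, 0, 0, 0, 1],
])

```text
t: 13.88
tcp_pos: [0.5202, -0.0767, 0.0592]
tool_rot: [0.727, 0.687, -0.0, -0.0]
force: [-1.2, -5.1, -1.6]
finger_gap: 0.475
gripper_force: 60.9
```

```bash
python3 -c "
from h import *
hs();snapshot('top');hs()"
```

```text
t13.88 tcp [ 0.5202 -0.0767  0.0592] yawx 86.8 z [-0.001  0.    -1.   ] F [-1.16 -5.07 -1.63] T [-0.63  0.24  0.03] gap 0.475
holder [-0.0134 -0.0009] Fh [-0.87 -5.13]
t13.93 tcp [ 0.5202 -0.0766  0.0592] yawx 86.8 z [-0.001  0.    -1.   ] F [-1.03 -4.22 -1.87] T [-0.58  0.16  0.05] gap 0.473
holder [-0.0134 -0.0009] Fh [-0.79 -4.27]
```

Request:
apply_moves([
  [-0.0015, -0.0005, 0, 0, 0, 0, 1],
  [-0.0015, 0, 0, 0, 0, 0, 1],
  [-0.001, 0, 0, 0, 0, 0, 1],
  [0, 0, 0, 0, 0, 0, 1],
])

```text
t: 14.42
tcp_pos: [0.5199, -0.0807, 0.0593]
tool_rot: [0.727, 0.687, 0.0, 0.0]
force: [-0.2, -3.5, -1.8]
finger_gap: 0.473
gripper_force: 60.8
```

Run:
```python
from h import *
import cv2
hs()
t=cv2.cvtColor(snapshot("top"),cv2.COLOR_RGB2BGR)[140:240,300:430]
a=cv2.cvtColor(snapshot("scene"),cv2.COLOR_RGB2BGR)[220:350,200:340]
t=cv2.resize(t,None,fx=3,fy=3,interpolation=cv2.INTER_CUBIC);a=cv2.resize(a,(400,371),interpolation=cv2.INTER_CUBIC)
o=np.zeros((371,790,3),np.uint8);o[:300,:390]=t;o[:,390:]=a
cv2.imwrite("pics/b2.png",o);hs()
```

```text
t14.43 tcp [ 0.5199 -0.0807  0.0593] yawx 86.78 z [ 0. -0. -1.] F [-0.21 -3.52 -1.76] T [-0.55  0.04  0.03] gap 0.473
holder [-0.0135 -0.005 ] Fh [-0.01 -3.53]
t14.53 tcp [ 0.52   -0.0807  0.0593] yawx 86.79 z [ 0. -0. -1.] F [-0.07 -3.37 -1.92] T [-0.49  0.05  0.04] gap 0.472
holder [-0.0135 -0.0049] Fh [ 0.12 -3.37]
```

View pics/b2.png

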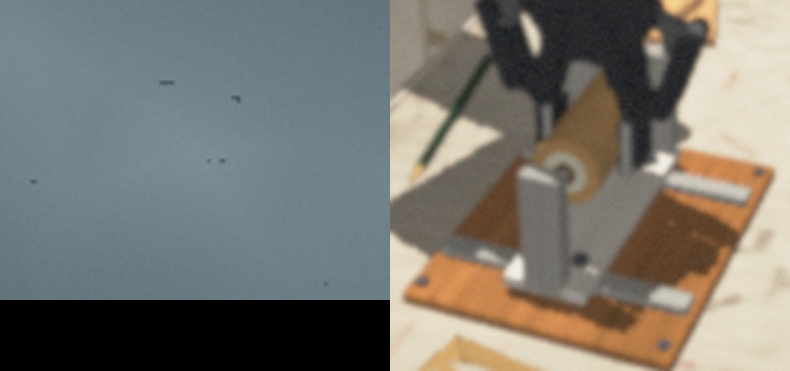

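The scene crop shows the roll behind the narrow plate, with the fixed pin hidden in the cup at about (560,175). I ease on to the cup bottom.

Request:
apply_moves([
  [-0.001, 0, 0, 0, 0, 0, 1],
  [-0.001, 0, 0, 0, 0, 0, 1],
  [0, 0, 0, 0, 0, 0, 1],
  [0, 0, 0, 0, 0, 0, 1],
])

```text
t: 15.02
tcp_pos: [0.5198, -0.0827, 0.0593]
tool_rot: [0.727, 0.687, 0.0, 0.0]
force: [0.4, -3.2, -2.4]
finger_gap: 0.471
gripper_force: 60.8
```

```bash
python3 -c "
from h import *
hs();snapshot('top');hs()"
```

```text
t15.03 tcp [ 0.5198 -0.0827  0.0593] yawx 86.79 z [ 0. -0. -1.] F [ 0.41 -3.24 -2.44] T [-0.46  0.01 -0.03] gap 0.471
holder [-0.0135 -0.0069] Fh [ 0.59 -3.21]
t15.07 tcp [ 0.5198 -0.0827  0.0593] yawx 86.78 z [ 0. -0. -1.] F [ 1.11 -2.9  -2.94] T [-0.42 -0.04  0.03] gap 0.473
holder [-0.0135 -0.0069] Fh [ 1.27 -2.84]
```

Request:
apply_moves([
  [-0.001, 0, 0, 0, 0, 0, 1],
  [0, 0, 0, 0, 0, 0, 1],
])

```text
t: 15.32
tcp_pos: [0.5197, -0.0834, 0.0593]
tool_rot: [0.727, 0.687, 0.0, -0.0]
force: [1.5, -1.5, -1.8]
finger_gap: 0.473
gripper_force: 60.8
```

```bash
python3 -c "
from h import *
hs();snapshot('top');hs()"
```

```text
t15.32 tcp [ 0.5197 -0.0834  0.0593] yawx 86.77 z [ 0.  0. -1.] F [ 1.48 -1.52 -1.78] T [-0.16 -0.07 -0.08] gap 0.473
holder [-0.0136 -0.0076] Fh [ 1.56 -1.43]
t15.38 tcp [ 0.5197 -0.0834  0.0593] yawx 86.78 z [ 0.  0. -1.] F [ 1.46 -1.47 -1.32] T [-0.17 -0.13 -0.07] gap 0.476
holder [-0.0136 -0.0077] Fh [ 1.54 -1.39]
```

The fixed pin is on the cup bottom, so I release and withdraw.

Request:
apply_moves([
  [0, 0, 0, 0, 0, 0, 0.0],
  [0, 0, 0, 0, 0, 0, -0.2],
  [0, 0, 0, 0, 0, 0, -0.5],
  [0, 0, 0, 0, 0, 0, -1],
  [0, 0, 0, 0, 0, 0, -1],
  [0, 0, 0, 0, 0, 0, -1],
  [0, 0, 0, 0, 0, 0, -1],
])

```text
t: 16.25
tcp_pos: [0.5196, -0.0836, 0.0593]
tool_rot: [0.727, 0.687, -0.0, -0.0]
force: [-0.2, 0.9, -0.2]
finger_gap: 0.995
gripper_force: 0.0
```

Request:
apply_moves([
  [0, 0, -0.01, 0, 0, 0, -1],
  [0, 0, -0.03, 0, 0, 0, -1],
  [0, 0, -0.05, 0, 0, 0, -1],
  [0, 0, -0.05, 0, 0, 0, -1],
  [0, -0.05, 0, 0, 0, 0, -1],
  [0.06, 0, 0, 0, 0, 0, -1],
  [0.06, 0, 0, 0, 0, 0, -1],
  [0.06, 0, 0, 0, 0, 0, -1],
])

```text
t: 17.25
tcp_pos: [0.4799, 0.1002, 0.2003]
tool_rot: [0.727, 0.687, 0.001, 0.001]
force: [0.3, 0.5, -0.7]
finger_gap: 0.996
gripper_force: 0.0
```

Request:
apply_moves([
  [0.06, 0, 0, 0, 0, 0, -1],
  [0.05, 0, 0, 0, 0, 0, -1],
  [0, 0, 0, 0, 0, 0, -1],
  [0, 0, 0, 0, 0, 0, -1],
])

```text
t: 17.75
tcp_pos: [0.4856, 0.2084, 0.1996]
tool_rot: [0.726, 0.687, -0.0, 0.0]
force: [-0.2, 0.8, -0.4]
finger_gap: 0.999
gripper_force: 0.0
```

Run:
```python
from h import *
import cv2
hs()
t=cv2.cvtColor(snapshot("top"),cv2.COLOR_RGB2BGR)[140:240,300:430]
a=cv2.cvtColor(snapshot("scene"),cv2.COLOR_RGB2BGR)[220:350,200:340]
t=cv2.resize(t,None,fx=3,fy=3,interpolation=cv2.INTER_CUBIC);a=cv2.resize(a,(400,371),interpolation=cv2.INTER_CUBIC)
o=np.zeros((371,790,3),np.uint8);o[:300,:390]=t;o[:,390:]=a
cv2.imwrite("pics/b3.png",o)
```

```text
t17.75 tcp [0.4856 0.2084 0.1996] yawx 86.84 z [-0.    -0.001 -1.   ] F [-0.16  0.84 -0.44] T [ 0.08  0.05 -0.07] gap 0.999
holder [-0.0639  0.2818] Fh [-0.2   0.83]
```

View pics/b3.png

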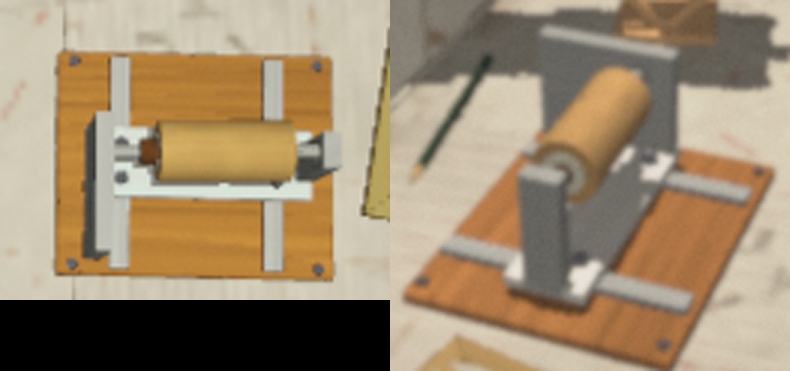

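The roll hangs level between the two plates, with a pin in each cup: the top crop shows it running from (113,150) to (320,150). The gripper is clear.

```bash
python3 -c "
from station import *
print(sign_off())"
```

```text
the job is handed in; nothing more can be done
None
```

The roll is mounted and hanging freely with a pin in each cup, the gripper is clear of it, and I handed the job in at about 18 s; the sign-off returned no verdict.

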